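# Extend the telescopic hood brush to its second stop

### The job

The cooker hood wants brushing out, and the telescopic brush is too short as it lies stowed in its rest. While it still lies in the rest, squeeze in the orange button on its collar, pull the handle out with the button held in, past the first stop to the second and last one, and let go of the button so that the catch locks there. Then take the plain part of the handle, lift the brush straight up out of the rest by about ten centimetres and finish while still holding it there, level, locked at full length and with the button out; do not shift the glass, cup, egg timer, tin or cork.

Things in the scene. Friction and masses are not known exactly. Their poses are not given: they have to be found in the camera images.
- rest: fixed white drip tray 352 x 102 mm, 15 mm high, with two bent steel wire saddles, 80 mm wide, tops 91 mm above the worktop: at y = -145 mm (18 mm slot, carries the brush's stem) and y = +145 mm (32 mm slot, carries the handle). Origin: centre of the underside; y along the brush towards the handle's free end; z up. It is fast to the worktop.
- brush: handle of the loose telescopic brush, 0.2 kg in all. Origin: on the tube's axis in the middle of the teal collar, 70 mm above the worktop when in the rest; y towards the handle's free end, x across, z up. Collar 34 mm wide, 32 mm high, y = -38 to +30 mm, orange button on its -x side; behind it the plain flat-sided handle, 28 mm wide, 24 mm high, to y = +245 mm (teal ribbed end from +155).
- stem (a joint): how far the telescope is drawn out, m: 0 stowed, 0.055 first stop, 0.110 second and last stop (solid end at 0.112). Locked at each stop (2 mm of play) when the button is out. Between stops it slides with 1.5 N friction and clicks into the next stop by itself if the button is not held in.
- button (a joint): angle of the rocker catch, rad: 0 out, its nose in a slot of the stem (locked); from 0.18 the nose is clear; 0.28 squeezed flush with the collar; about 0.18 when let go between two stops, the nose riding on the stem. It springs back when let go; pressing it flush takes about 6 N.
- button_top (a point): outer face of the orange rocker button on the collar's -x side (18 mm high, 25 mm long, its +y end stands 8 mm proud of the collar). Pads closing across the collar at the brush's y = 0 to 4 mm press it flush against the collar's other side.
- handle_grip (a point): point on the tube's axis on the plain handle, 70 mm from the collar's middle towards the free end; with the telescope drawn out in the rest it is 40 mm before the rear saddle. Drawn out, the brush balances about 15 mm behind the collar's middle (+y), so grip the handle here firmly.
- brush_head (a point): middle of the bristle head, on the axis.
- tumbler: drinking glass, 80 mm across, 91 mm high; bystander. Origin: centre of its underside.
- espresso: small striped espresso cup standing upside down, 60 mm across, 49 mm high; bystander. Origin: on the worktop under its middle.
- egg_timer: red and white egg timer, 61 mm across, 63 mm high; bystander. Origin: centre of its underside.
- tin_18: low food tin, 86 mm across, 40 mm high; bystander. Origin: centre of its underside.
- cork: bottle cork standing on end, 23 mm across, 44 mm high; bystander. Origin: centre of its underside.
- ferrule (a point): teal ferrule, 32 mm across, where the 14 mm steel stem meets the bristle head; this point is its face towards the handle, on the axis. It stands 4 mm outside the front saddle: when the handle is pulled along the brush's +y, the ferrule catches on that saddle and the stem draws out. Pulling with the button in takes 2 to 4 N up to the last stop, which is solid. Lifted straight up, it comes free.

How it is judged:
On the way, in this order (a step that is already met when the one before it is completed fails the run):
1. the button is squeezed in by the fingers with the brush stowed in the rest (value of joint button above 0.2 rad and contact force between the fingers and brush above 2 N and value of joint stem below 0.02 m and height (world z) of brush below 0.085 m), for 0.1 s.
2. the telescope is drawn out to the second stop and the catch has locked, the brush still in the rest (value of joint stem above 0.105 m and value of joint button below 0.1 rad and height (world z) of brush below 0.085 m and horizontal distance between brush_head and rest below 0.25 m), for 0.2 s.
At the end, for the whole second after the job is handed in: the brush hangs still in the gripper alone, its telescope drawn out more than 105 mm with the catch locked (button out, below 0.1 rad), its collar more than 130 mm and its head more than 115 mm above the worktop (at least 6 cm lifted), level within 20 degrees, touching nothing of the rest (value of joint stem above 0.105 m and value of joint button below 0.1 rad and contact force between the fingers and brush above 3 N and contact force between brush and rest below 0.1 N and height (world z) of brush above 0.13 m and height (world z) of brush_head above 0.115 m and angle between brush's own y axis and vertical between 1.22 and 1.92 rad and angle between brush's own z axis and vertical below 0.35 rad and linear speed of brush below 0.03 m/s); the arm keeps its last pose, push and grip.
It fails at once if a bystander is shifted by more than 3 cm (distance of any of tumbler, espresso, egg_timer, tin_18, cork from where it was at the start of the episode above 0.03 m).
It fails at once if the brush is dropped beside the rest (height (world z) of brush below 0.05 m).
It also fails if it takes over 40 s, if anything falls off the work surface, if the arm or the gripper's body presses on something with over 40 N, if the wrist force passes 120 N, or if a joint passes its speed limit or range.

### The arm

A 7-joint arm with a two-finger parallel gripper is mounted at the origin on a cart in front of the work surface, level with it; the furniture and walls round the work are solid. World frame = base frame: x ahead of the robot, y to its left, z up, the work surface at z = 0. Lengths are in m, angles in rad, forces in N, time in s.
With the tool pointing down it reaches from about 0.4 to 0.925 m from the base axis. Payload 4.1 kg.
Tool frame: the origin (TCP) lies midway between the tips of the shut fingers; the grasp point (between the pads) lies 19 mm behind it; z points along the fingers, y is the line along which they close (so a half turn about z gives the same grasp; the last joint's range is limited). The gripper opens to 85 mm and grips with 20 to 120 N. Pads are 22 mm wide; open, the fingers measure 114 mm over their backs; the gripper's body (76 mm by 85 mm) begins 54 mm behind the grasp point. The pads swing forward as they close: fully open they stand 13 mm farther back than shut.
Start: joints at [1.163, 0.398, 0.045, 1.537, -0.019, 1.207, -0.051], TCP at [0.198, -0.619, 0.231] pointing down, gripper open.
Joint ranges: [-2.82, 2.82], [-0.49, 2.23], [-1.37, 1.46], [0, 2.46], [-1.36, 4.5], [0.23, 2], [-2.94, 2.94]. Speed limits (rad/s): [2.57, 2.57, 3.14, 3.14, 3.14, 3.14, 3.14].

### API

Orientations are given as a 3x3 rotation matrix whose columns are the frame's x, y, z axes.
In Python, from plant import manip gives the robot as it stands. Calls block until the motion is done:
- manip.goto(position, orientation): joint-space move of the TCP to a pose.
- manip.move_straight(position, frame=None, v=0.15, force_limit=None): straight line of the TCP; frame=None keeps the orientation; v is the mean speed in m/s. With force_limit (N) it stops when the force on the tool has changed by that much, and returns True; else False.
- manip.move_j(angles): joint-space move.
- manip.move_gripper(opening): finger opening in m; the grip force is fixed at half the most; returns when the fingers have stopped.
- manip.dwell(seconds).
- manip.inverse_kinematics(position, orientation): joint angles nearest the present ones, or None.
- manip.sense(): the state.
- manip.snapshot(name): name is "side" or "top" or "wrist"; returns (picture, depth): 384x512x3 uint8, red, green, blue; 384x512 float32, m along the optical axis (not along the pixel's ray), 0 where there is no reading.
- manip.camera_params(name): a dict with "camera_matrix" (3x3 intrinsics, pixels), "dist_coeffs" ([k1, k2, p1, p2, k3] as OpenCV has them; the pictures are not rectified), "rvec" (rotation vector, rad) and "tvec" (3), from world to camera coordinates, as OpenCV has them. Camera axes: x right, y down, z forward; pixel columns grow to the right and rows downward; lengths in m; the calibration is good to about 2 mm. A picture is of the moment at which its call begins: read the wrist's pose just before it. camera_params takes no time and is no camera call; for the wrist camera it gives the pose at the moment of the call.
A pose or a line that the arm cannot do raises manip.PlanningError and nothing moves.
- manip.job_done(): hands the job in; it is judged then, once.
Trained networks look in the newest picture that a camera, given by its name, has taken for a name from the list of things; names that differ only in an ending like _2 or _b are one class to them, and where a whole thing is asked for, a point or a joint stands for the part that bears it (a point fixed in the world has none). Each returns a list of dicts, best first, with "score" (0 to 1); they miss things now and then, are a little off and sometimes report something else, mostly with a low value. They report only what shows in the picture. A call takes as long as a camera call.
- manip.outline_of(camera, label): "mask" (384x512 bool, what is visible of it) and "position" ([row, column] as shares, 0 to 1, of the picture: columns of its width, rows of its height, amid what is visible of it).
- manip.place_of(camera, label): "position" ([row, column] as shares, 0 to 1, of the picture: columns of its width, rows of its height: a listed point, or the origin of a listed thing).
The state is a dict: "t": time; "joint_pos": joint angles; "qd": joint speeds; "joint_torque": joint torques, N m; "ee_pos": TCP position; "tool_rot": TCP orientation; "contact_force": force on the tool from outside, world axes, zero at the start; "ft_torque": the same for the moment, N m; "gripper_width": finger opening in m; "grasp_force": force on a finger pad.
Only numpy, scipy, OpenCV 4.12 (cv2) and the standard library are available. Lean on these libraries where they do the work, as an engineer would, in place of code of your own. Each camera call takes 0.05 s, during which the arm holds its last target. There are 200 camera calls.

## Working session

There is one attempt and no reset: what is moved stays moved. The work goes in short steps, each a Python script; the robot and the scene stay as the last script left them, time stands still between calls to the robot, and variables do not carry over. Pictures are saved under pics/ and viewed, at most 10 in all, crops included, and the job is handed in when it is done.

```bash
mkdir -p pics; ls
cat > h.py <<'E'
import numpy as np, cv2
from plant import manip
def px2w(cam, uv, depth=None, z=None, P=None):
    P=P or manip.camera_params(cam)
    K=np.array(P["camera_matrix"]);D=np.array(P["dist_coeffs"]);R=cv2.Rodrigues(np.array(P["rvec"],float))[0];t=np.array(P["tvec"],float).ravel()
    n=cv2.undistortPoints(np.array(uv,float).reshape(-1,1,2),K,D).reshape(-1,2)
    d=np.c_[n,np.ones(len(n))]
    if depth is not None: return (d*np.array(depth).reshape(-1,1)-t)@R
    c=-R.T@t; w=d@R
    return c+w*((z-c[2])/w[:,2])[:,None]
E
cat > a.py <<'E'
from h import *
for cam in("top","side"):
    im,dp=manip.snapshot(cam); cv2.imwrite(f"pics/{cam}0.png",im[:,:,::-1]); np.save(f"pics/{cam}d.npy",dp)
    for n in ["brush","button_top","handle_grip","brush_head","ferrule","rest","tumbler","espresso","egg_timer","tin_18","cork"]:
        for r in manip.place_of(cam,n)[:2]:
            v,u=r["position"][0]*384,r["position"][1]*512
            z={"rest":0,"brush":.07,"button_top":.07,"handle_grip":.07,"brush_head":.07,"ferrule":.07}.get(n,0)
            print(cam,n,round(r["score"],2),(int(u),int(v)),px2w(cam,[[u,v]],z=z).round(3)[0])
s=manip.sense();print(s["t"],s["ee_pos"],s["gripper_width"],s["tool_rot"])
E
python3 a.py
```

```text
pics
top brush 0.68 (259, 237) [ 0.456 -0.013  0.07 ]
top handle_grip 0.62 (235, 235) [0.455 0.06  0.07 ]
top brush_head 0.72 (305, 241) [ 0.454 -0.159  0.07 ]
top ferrule 0.96 (281, 236) [ 0.465 -0.084  0.07 ]
top rest 0.62 (235, 238) [0.452 0.064 0.   ]
top rest 0.3 (260, 235) [ 0.468 -0.017  0.   ]
top tumbler 0.88 (176, 157) [0.714 0.298 0.   ]
top espresso 0.58 (257, 174) [0.676 0.008 0.   ]
top egg_timer 0.73 (208, 168) [0.682 0.179 0.   ]
top tin_18 0.57 (224, 138) [0.798 0.135 0.   ]
top cork 0.48 (351, 198) [ 0.621 -0.318  0.   ]
side brush 0.57 (198, 221) [ 0.454 -0.01   0.07 ]
side button_top 0.55 (191, 222) [ 0.437 -0.009  0.07 ]
side handle_grip 0.69 (193, 228) [ 0.436 -0.034  0.07 ]
side handle_grip 0.68 (193, 209) [0.453 0.043 0.07 ]
side brush_head 0.84 (216, 261) [ 0.458 -0.158  0.07 ]
side ferrule 0.76 (205, 243) [ 0.45  -0.093  0.07 ]
side rest 0.95 (192, 227) [0.45  0.068 0.   ]
side tumbler 0.74 (261, 172) [0.707 0.288 0.   ]
side espresso 0.83 (288, 222) [0.685 0.015 0.   ]
side egg_timer 0.86 (266, 193) [0.68  0.165 0.   ]
side tin_18 0.69 (303, 192) [0.783 0.139 0.   ]
side cork 0.82 (334, 325) [ 0.644 -0.324  0.   ]
1.2 [ 0.19756923 -0.61927828  0.23137759] 0.08508034875574103 [[ 9.52691113e-01  3.03940192e-01  5.81076602e-05]
 [ 3.03940197e-01 -9.52691102e-01 -1.42271090e-04]
 [ 1.21167485e-05  1.53201657e-04 -9.99999988e-01]]
```

```bash
python3 -c "
import cv2,numpy as np
a=cv2.imread('pics/top0.png')[110:290,130:390];b=cv2.imread('pics/side0.png')[140:340,120:380]
a=cv2.resize(a,(780,540),interpolation=2);cv2.imwrite('pics/t1.png',a);cv2.imwrite('pics/s1.png',cv2.resize(b,(780,600),interpolation=2))"
```

```text
(no output)
```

View pics/t1.png

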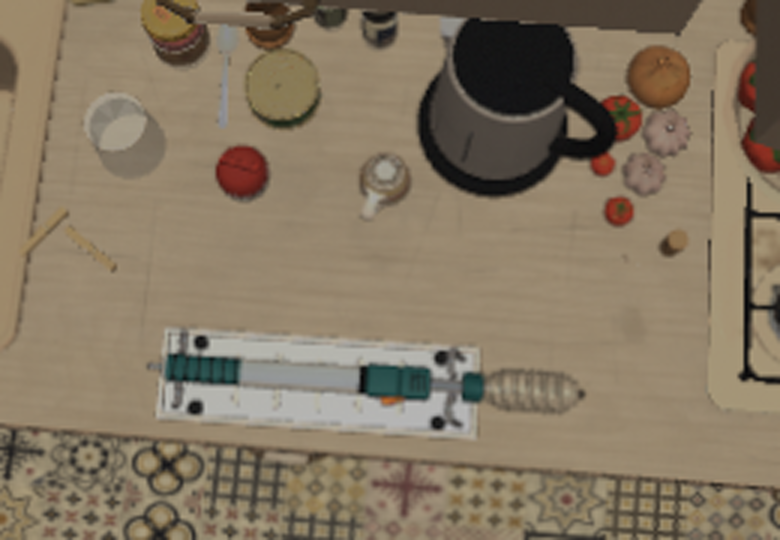

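View pics/s1.png

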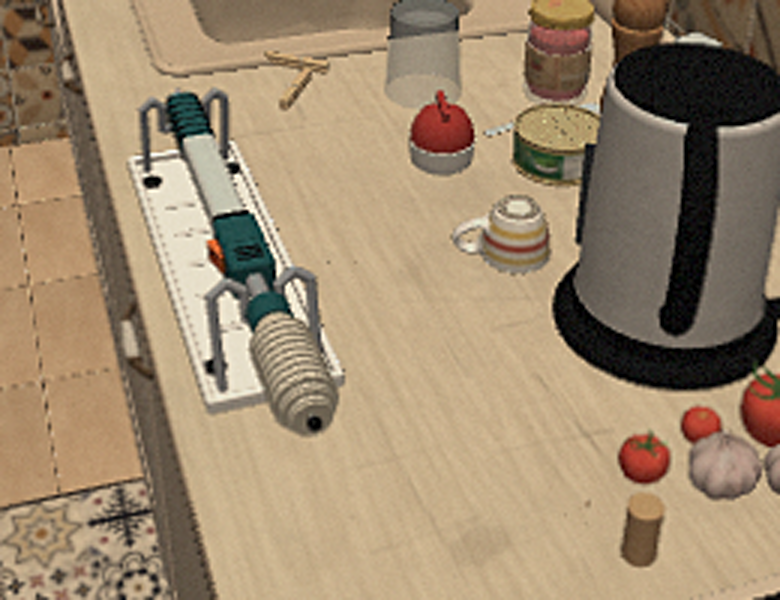

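The top view shows the brush along about world +y: the head is at crop (535,390), the collar at (395,382), the orange button on the near (-x) side at (390,401), and the handle end at (160,367). The bystanders stand well behind it. Next I'll fit the axis.

```bash
cat > b.py <<'E'
from h import *
im=cv2.imread('pics/top0.png');dp=np.load('pics/topd.npy')
vv,uu=np.mgrid[0:384,0:512]
W=px2w("top",np.c_[uu.ravel(),vv.ravel()],depth=dp.ravel()).reshape(384,512,3)
roi=(uu>175)&(uu<330)&(vv>210)&(vv<265)&(dp>0)
hsv=cv2.cvtColor(im,cv2.COLOR_BGR2HSV)
teal=roi&(hsv[...,0]>75)&(hsv[...,0]<100)&(hsv[...,1]>110)
hi=roi&(W[...,2]>.06)&(W[...,2]<.1)
p=W[hi];c=p.mean(0);u,s,vt=np.linalg.svd(p[:,:2]-c[:2]);print("hi",len(p),c,vt[0])
tray=roi&(W[...,2]>.008)&(W[...,2]<.022)&(hsv[...,1]<70)&(hsv[...,2]>110)
r=cv2.minAreaRect(W[tray][:,:2].astype(np.float32)*1000);print("tray",r,W[tray][:,2].mean())
n,l,st,ce=cv2.connectedComponentsWithStats(teal.astype(np.uint8))
for i in range(1,n):
    if st[i,4]>20:
        q=W[l==i];print(st[i],q.mean(0).round(4),q.min(0).round(4),q.max(0).round(4),np.median(q[:,2]).round(4))
org=roi&(hsv[...,0]<14)&(hsv[...,1]>170);q=W[org];print("orange",len(q),q.mean(0),q.min(0),q.max(0))
E
python3 b.py
```

```text
hi 1520 [4.53766727e-01 3.51491698e-04 8.27043780e-02] [ 0.01644444 -0.99986478]
tray ((469.98297119140625, 6.6370086669921875), (466.4068298339844, 144.09912109375), 89.5538558959961) 0.011952570501619283
[186 228  10   9  63] [0.4517 0.2015 0.0821] [0.4394 0.1871 0.0782] [0.4649 0.2175 0.0864] 0.0823
[196 229   4   8  26] [0.4518 0.1787 0.083 ] [0.4412 0.1741 0.0778] [0.4636 0.1841 0.0857] 0.0834
[201 230   3   7  21] [0.4521 0.1656 0.0828] [0.4428 0.1612 0.0767] [0.4616 0.1698 0.0869] 0.083
[205 230   4   8  25] [0.4525 0.1527 0.0829] [0.4406 0.1475 0.0803] [0.463  0.1576 0.0872] 0.0829
[252 232  21  11 171] [ 0.4557 -0.019   0.0863] [ 0.4399 -0.0539  0.0774] [0.4701 0.01   0.0922] 0.0864
[284 235   7   8  45] [ 0.4567 -0.1005  0.0844] [ 0.446  -0.1095  0.077 ] [ 0.4688 -0.0915  0.0905] 0.0849
orange 4 [ 0.43618529 -0.01583608  0.08064797] [ 0.4358067  -0.02049514  0.07710166] [ 0.43667076 -0.01118847  0.08545314]
```

```bash
cat >> h.py <<'E'
def frame(yaw_dir):  # tool x along brush +-y, z down
    x=np.array([yaw_dir[0],yaw_dir[1],0.]);x/=np.linalg.norm(x);z=np.array([0,0,-1.]);return np.c_[x,np.cross(z,x),z]
E
cat > c.py <<'E'
from h import *
d=np.array([-.016,1.])
best=None
for s in(1,-1):
    q=manip.inverse_kinematics([.455,-.012,.25],frame(s*d)); print(s,None if q is None else np.round(q,2))
    if q is not None and (best is None or abs(q[6])<abs(best[1][6])): best=(s,q)
s=best[0];print(s)
manip.goto([.455,-.012,.25],frame(s*d)); manip.dwell(.2)
P=manip.camera_params("wrist");im,dp=manip.snapshot("wrist");cv2.imwrite("pics/w0.png",im[:,:,::-1]);np.save("pics/wd.npy",dp)
import pickle;pickle.dump(P,open("pics/wP.pkl","wb"))
for n in ["brush","button_top","handle_grip","ferrule","rest"]:
    for r in manip.place_of("wrist",n)[:2]:
        v,u=r["position"][0]*384,r["position"][1]*512
        print(n,round(r["score"],2),(int(u),int(v)),px2w("wrist",[[u,v]],z=0 if n=="rest" else .07,P=P).round(4)[0])
st=manip.sense();print(st["t"],st["ee_pos"],st["joint_pos"])
E
python3 c.py
```

```text
1 [ 0.58  0.05 -0.67  1.94  0.04  1.16 -0.08]
-1 [-1.73 -0.43  1.36  1.97  0.44  1.29  2.64]
1
brush 0.91 (261, 177) [ 0.4564 -0.0207  0.07  ]
button_top 0.5 (504, 55) [0.7254 0.1232 0.07  ]
button_top 0.44 (242, 175) [ 0.4333 -0.0191  0.07  ]
handle_grip 0.58 (256, 119) [0.4495 0.0504 0.07  ]
handle_grip 0.26 (258, 276) [ 0.4549 -0.1655  0.07  ]
ferrule 0.88 (258, 229) [ 0.4537 -0.0929  0.07  ]
rest 0.45 (262, 175) [ 0.4597 -0.0364  0.    ]
4.05 [ 0.45502878 -0.01200529  0.25000169] [ 0.57822644  0.05369136 -0.66526629  1.93783661  0.03612044  1.16167647
 -0.08474785]
```

View pics/w0.png

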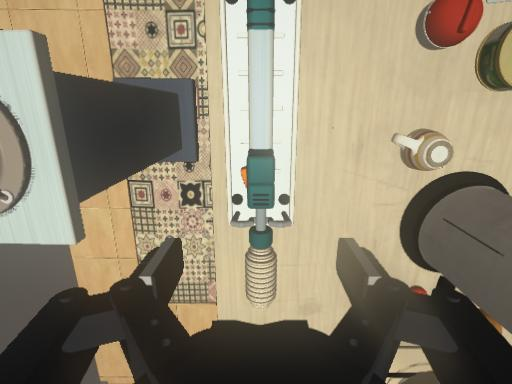

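The wrist view shows the collar at (260,178), the orange button on its left at (244,175), the ferrule face at about (260,229) and the front saddle at (260,218). I'll measure the collar, ferrule and ribbed end by depth.

```bash
cat > d.py <<'E'
from h import *
import pickle
P=pickle.load(open("pics/wP.pkl","rb"));im=cv2.imread('pics/w0.png');dp=np.load('pics/wd.npy')
vv,uu=np.mgrid[0:384,0:512]
W=px2w("wrist",np.c_[uu.ravel(),vv.ravel()],depth=dp.ravel(),P=P).reshape(384,512,3)
hsv=cv2.cvtColor(im,cv2.COLOR_BGR2HSV);roi=(uu>215)&(uu<305)&(vv<310)&(dp>0)
teal=roi&(hsv[...,0]>75)&(hsv[...,0]<100)&(hsv[...,1]>100)
n,l,st,ce=cv2.connectedComponentsWithStats(teal.astype(np.uint8))
f=lambda q:(q.mean(0).round(4),np.percentile(q,1,0).round(4),np.percentile(q,99,0).round(4))
for i in range(1,n):
    if st[i,4]>20: q=W[l==i];q=q[q[:,2]>.06];print(st[i],*f(q))
q=W[roi&(hsv[...,0]>5)&(hsv[...,0]<16)&(hsv[...,1]>200)&(W[...,2]>.04)];print("orange",len(q),*f(q))
hi=roi&(W[...,2]>.065)&(W[...,2]<.1)
for y0 in(-.04,-.01,.02,.06,.1,.13):
    q=W[hi&(abs(W[...,1]-y0)<.006)];print(y0,*f(q))
tray=roi&(W[...,2]>.007)&(W[...,2]<.022);r=cv2.minAreaRect(W[tray][:,:2].astype(np.float32)*1000);print(r)
E
python3 d.py
```

```text
[252   0  17   8 104] [0.4526 0.1644 0.083 ] [0.445  0.1613 0.0813] [0.4602 0.1671 0.0845]d.py:9: RuntimeWarning: Mean of empty slice.
  f=lambda q:(q.mean(0).round(4),np.percentile(q,1,0).round(4),np.percentile(q,99,0).round(4))
  ret = um.true_divide(
Traceback (most recent call last):
  File "d.py", line 12, in <module>
    q=W[roi&(hsv[...,0]>5)&(hsv[...,0]<16)&(hsv[...,1]>200)&(W[...,2]>.04)];print("orange",len(q),*f(q))
                                                                                                   ~^^^
  File "d.py", line 9, in <lambda>
    f=lambda q:(q.mean(0).round(4),np.percentile(q,1,0).round(4),np.percentile(q,99,0).round(4))
                                   ~~~~~~~~~~~~~^^^^^^^
IndexError: index -1 is out of bounds for axis 0 with size 0
```

```bash
sed -i 's/^f=lambda q:/f=lambda q: ("none",) if len(q)==0 else /; s/>200)&(W/>120)\&(W/; s/>75)&(hsv\[...,0\]<100)&(hsv\[...,1\]>100)/>70)\&(hsv[...,0]<105)\&(hsv[...,1]>60)/' d.py; python3 d.py 2>&1 | tail -20; python3 -c "
import cv2;h=cv2.cvtColor(cv2.imread('pics/w0.png'),40);print(h[180,255:266],h[175,242:247])
import numpy as np;d=np.load('pics/wd.npy');print(d[140:250:5,260])"
```

```text
[247   0  27   9 223] [0.4524 0.1638 0.0824] [0.4398 0.1597 0.0788] [0.4653 0.1678 0.0844]
[248  11  25  12 281] [0.4523 0.1524 0.0826] [0.4399 0.1473 0.0796] [0.4646 0.1575 0.0847]
[248  25  25   4  83] [0.4525 0.1433 0.0824] [0.4407 0.1418 0.0796] [0.4649 0.1451 0.0844]
[ 248  157   26   51 1134] [ 0.4547 -0.0208  0.086 ] [ 0.4403 -0.0544  0.0837] [0.47   0.0079 0.0877]
[251 233  19  15 243] [ 0.456  -0.1011  0.0842] [ 0.4442 -0.1109  0.0788] [ 0.4677 -0.0918  0.0868]
orange 77 [ 0.4353 -0.0163  0.0787] [ 0.4314 -0.0298  0.0739] [ 0.4378 -0.0075  0.0808]
-0.04 [ 0.4557 -0.0399  0.0861] [ 0.439  -0.0457  0.0813] [ 0.4726 -0.0343  0.0886]
-0.01 [ 0.4519 -0.0103  0.0844] [ 0.4315 -0.0159  0.0675] [ 0.4715 -0.0047  0.0875]
0.02 [0.4547 0.0199 0.082 ] [0.4412 0.0146 0.0766] [0.4685 0.0258 0.0848]
0.06 [0.454  0.0599 0.0818] [0.4411 0.0541 0.0778] [0.4674 0.066  0.0838]
0.1 [0.4537 0.0999 0.0815] [0.4398 0.0941 0.0762] [0.4674 0.1059 0.0838]
0.13 [0.453  0.1301 0.0818] [0.4398 0.1242 0.0773] [0.4665 0.1358 0.084 ]
((454.6166076660156, 40.20942687988281), (102.48624420166016, 304.44805908203125), 0.9654284119606018)
[[ 84  92 122]
 [ 84  88 122]
 [ 84  89 121]
 [ 84  88 122]
 [ 84  89 121]
 [ 84  89 121]
 [ 84  87 120]
 [ 84  84 121]
 [ 83  86 121]
 [ 84  84 121]
 [ 85  82 121]] [[ 12 179 229]
 [ 14 183 237]
 [ 14 182 237]
 [ 14 181 234]
 [ 13 159 183]]
[0.30689123 0.30797848 0.30956012 0.31147182 0.31141624 0.3120247
 0.31499624 0.31504065 0.31712133 0.3209651  0.32212114 0.3215663
 0.32418945 0.3269381  0.3408465  0.34046096 0.3419411  0.34355956
 0.34522668 0.3417203  0.3422897  0.34377122]
```

```bash
cat > e.py <<'E'
from h import *
F=frame([-.016,1.])
print(manip.move_straight([.4552,-.0135,.12],F,v=.15), manip.move_straight([.4552,-.0135,.047],F,v=.08,force_limit=10))
manip.move_gripper(.0); manip.dwell(.3)
s=manip.sense();print(s["t"],s["ee_pos"],s["gripper_width"],s["grasp_force"],s["contact_force"],s["ft_torque"])
im,_=manip.snapshot("side");cv2.imwrite("pics/s2.png",cv2.resize(im[150:300,130:330,::-1],(800,600),interpolation=2))
E
python3 e.py
```

```text
False False
6.9583 [ 0.45655464 -0.0132959   0.04760874] 0.0334970142508702 62.045971155166626 [2.15733548 0.73371604 5.26362745] [ 0.11562889 -0.53155205  0.04234083]
```

View pics/s2.png

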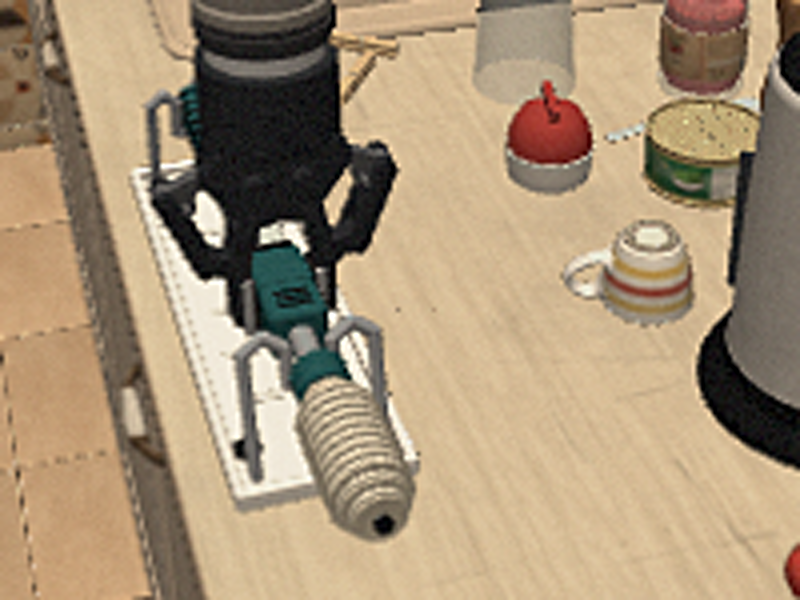

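```bash
cat > f.py <<'E'
from h import *
F=frame([-.016,1.])
p=np.array([.456,-.0135,.0475]);d=np.array([-.016,1,0])
r=manip.move_straight(p+d*.130,F,v=.04,force_limit=12)
s=manip.sense();print(r,s["t"],s["ee_pos"],s["gripper_width"],s["grasp_force"],s["contact_force"])
im,_=manip.snapshot("side");cv2.imwrite("pics/s3.png",cv2.resize(im[130:310,110:350,::-1],(800,600),interpolation=2))
E
python3 f.py
```

```text
True 9.6333 [0.45379522 0.10298622 0.04785558] 0.03335411423154339 61.03976905345917 [-1.16064906 -1.46645843  4.50610199]
```

View pics/s3.png

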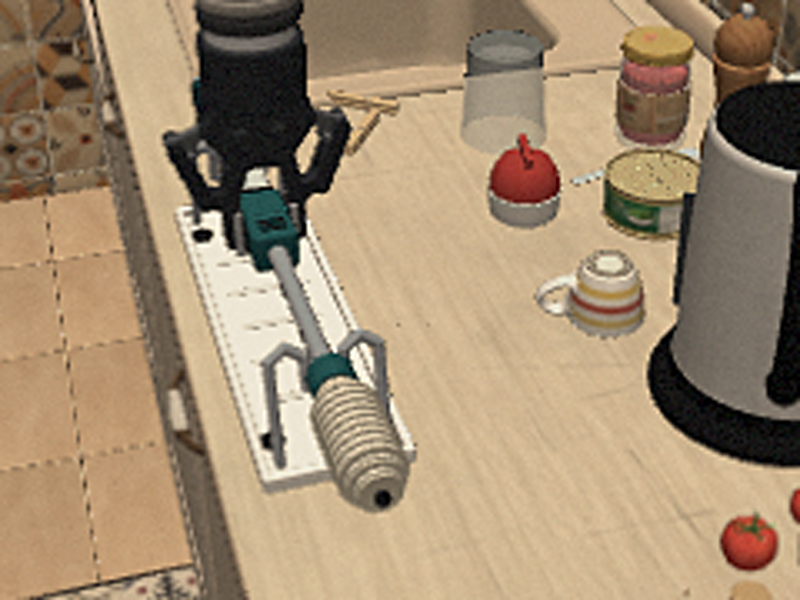

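Travel was 116 mm (4 mm slack plus 112 mm), so it is at the solid end. In the picture the stem is fully drawn and the ferrule sits against the front saddle at about (330,370). Now I'll release and inspect the button.

```bash
cat > g.py <<'E'
from h import *
import pickle
F=frame([-.016,1.])
manip.move_gripper(.085); manip.dwell(.3)
manip.move_straight([.4538,.103,.13],F,v=.12)
manip.move_straight([.4526,.170,.20],F,v=.15); manip.dwell(.2)
P=manip.camera_params("wrist");im,dp=manip.snapshot("wrist");cv2.imwrite("pics/w0.png",im[:,:,::-1]);np.save("pics/wd.npy",dp);pickle.dump(P,open("pics/wP.pkl","wb"))
cv2.imwrite("pics/w2c.png",cv2.resize(im[60:384,170:350,::-1],(333,600),interpolation=2))
print(manip.sense()["t"])
E
python3 g.py; python3 d.py
```

```text
12.425
[249   0  31   5 148] [0.4526 0.3301 0.0825] [0.4397 0.3282 0.079 ] [0.4653 0.3325 0.0846]
[249   8  31  15 420] [0.4524 0.3204 0.0826] [0.4398 0.315  0.0792] [0.4649 0.3257 0.0846]
[249  25  30  15 407] [0.4525 0.3076 0.0824] [0.4398 0.3019 0.0793] [0.4653 0.313  0.0844]
[249  42  30  14 380] [0.4526 0.2946 0.0824] [0.4398 0.2892 0.079 ] [0.4656 0.2998 0.0845]
[250  58  28  14 353] [0.453  0.2817 0.0825] [0.4408 0.2762 0.0801] [0.4653 0.287  0.0843]
[250  74  27  13 322] [0.4528 0.2687 0.0826] [0.4409 0.2636 0.0803] [0.4647 0.2739 0.0845]
[251  90  25   4  86] [0.453  0.2589 0.0827] [0.4419 0.2575 0.0807] [0.4641 0.2603 0.0844]
[ 248  226   29   52 1307] [0.4545 0.097  0.086 ] [0.4394 0.0619 0.0837] [0.4698 0.1244 0.0876]
orange 82 [0.4348 0.1004 0.0789] [0.4312 0.0867 0.0768] [0.4371 0.1088 0.0804]
-0.04 none
-0.01 none
0.02 [0.4556 0.0199 0.0755] [0.4488 0.014  0.0712] [0.4625 0.0259 0.078 ]
0.06 [0.4548 0.0628 0.0857] [0.4384 0.059  0.0817] [0.4711 0.066  0.088 ]
0.1 [0.4514 0.1001 0.0848] [0.4314 0.0941 0.0776] [0.4713 0.1058 0.0878]
0.13 [0.4544 0.1298 0.083 ] [0.4394 0.1241 0.0749] [0.4694 0.1359 0.086 ]
((453.67230224609375, 93.224609375), (102.34131622314453, 290.8198547363281), 0.8699665069580078)
```

View pics/w2c.png

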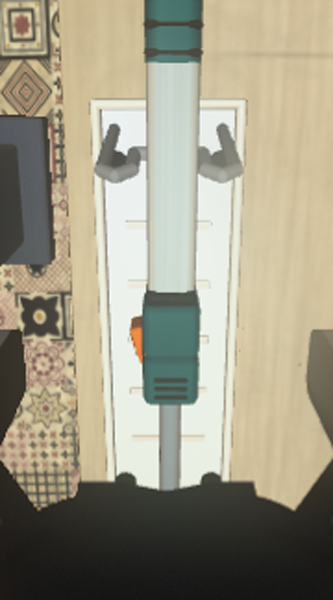

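The button stands as far out as when stowed (x .431), so it is locked. Collar moved 116 mm. Next I grip the handle and lift.

```bash
cat > i.py <<'E'
from h import *
F=frame([-.0155,1.])
print(manip.move_straight([.4532,.171,.12],F,v=.12), manip.move_straight([.4532,.171,.047],F,v=.08,force_limit=10))
manip.move_gripper(0.); manip.dwell(.3)
s=manip.sense();print(s["t"],s["ee_pos"],s["gripper_width"],s["grasp_force"],s["contact_force"])
p=s["ee_pos"]
print(manip.move_straight([p[0],p[1],.150],F,v=.05)); manip.dwell(.5)
s=manip.sense();print(s["t"],s["ee_pos"],s["gripper_width"],s["grasp_force"],s["contact_force"],s["ft_torque"])
im,_=manip.snapshot("side");cv2.imwrite("pics/s4.png",cv2.resize(im[80:320,100:420,::-1],(800,600),interpolation=2))
E
python3 i.py
```

```text
False False
15.1667 [0.45356135 0.17107066 0.04730113] 0.027221536657164393 59.503008127212524 [-0.1302151  -0.89229378  5.68725094]
False
17.875 [0.45356099 0.17107775 0.14999381] 0.027398341535219774 59.04750645160675 [-0.56244286  0.40177301 -2.1779792 ] [ 0.12233278 -0.03018665 -0.04083409]
```

View pics/s4.png

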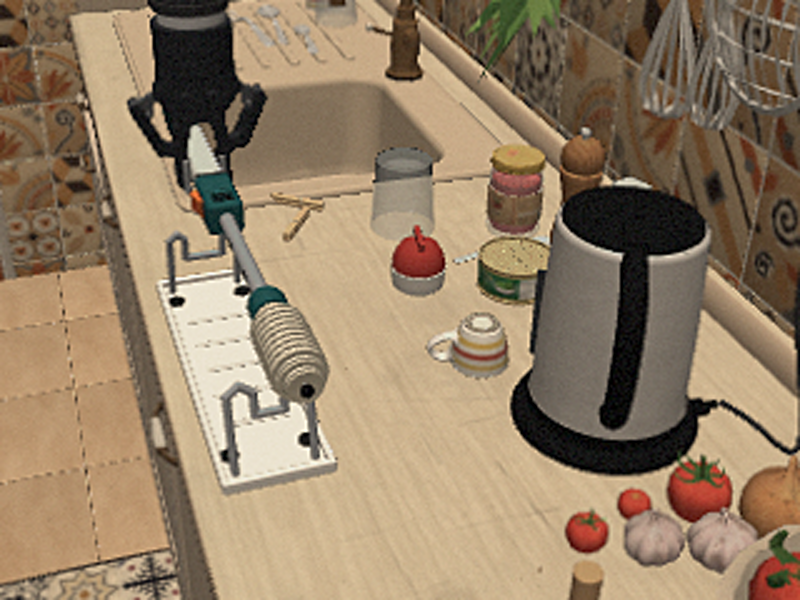

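The brush hangs free above both saddles, with the button out at crop (197,205) and the head at (285,345). I'll check level and button by depth.

Run:
```python
from h import *
P=manip.camera_params("top");im,dp=manip.snapshot("top")
vv,uu=np.mgrid[0:384,0:512]
W=px2w("top",np.c_[uu.ravel(),vv.ravel()],depth=dp.ravel()).reshape(-1,3)
roi=(uu.ravel()>150)&(uu.ravel()<330)&(vv.ravel()>200)&(vv.ravel()<265)&(W[:,2]>.115)&(W[:,2]<.2)
for y in np.arange(-.17,.36,.03):
    q=W[roi&(abs(W[:,1]-y)<.008)]
    if len(q): print(y.round(2),q.mean(0).round(3),q[:,2].max().round(3),np.ptp(q[:,0]).round(3))
```

```text
-0.17 [ 0.457 -0.169  0.187] 0.198 0.041
-0.14 [ 0.456 -0.14   0.187] 0.198 0.043
-0.11 [ 0.457 -0.11   0.182] 0.192 0.03
-0.08 [ 0.456 -0.08   0.178] 0.183 0.024
-0.05 [ 0.456 -0.05   0.178] 0.182 0.012
-0.02 [ 0.454 -0.02   0.179] 0.184 0.012
0.01 [0.455 0.01  0.179] 0.184 0.012
0.04 [0.454 0.04  0.178] 0.183 0.013
0.07 [0.453 0.07  0.188] 0.193 0.032
0.1 [0.449 0.1   0.187] 0.192 0.04
0.13 [0.452 0.13  0.186] 0.19 0.029
0.28 [0.436 0.286 0.184] 0.184 0.0
```

```bash
python3 -c "
from plant import manip
print(manip.job_done())"
```

```text
the job is handed in; nothing more can be done
None
```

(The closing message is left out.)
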